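# Click the squeegee head onto its handle and check that it holds

### The job

Take the squeegee head and fit it to its handle, which stands in the tool block: push the socket down over the steel spigot, feeling for the two sprung balls, until they click home inside it and it will go no further, and never press harder than about 20 newtons. Then, holding only the head, lift the squeegee a couple of centimetres to check that the handle comes up with it, stand it back on the bottom of its pocket and let go. Leave the tool block's scraper and everything else on the shelf where it is.

Things in the scene. Friction and masses are not known exactly. Their poses are not given: they have to be found in the camera images.
- head: Squeegee head, about 0.2 kg, standing on the shelf blade up, socket down. Origin: centre of the socket's mouth (its underside); z up along the socket's axis, x along the blade. Black round socket, outside diameter 41 mm at the mouth, 36 mm above, 87 mm tall; then a black neck 50 x 16 mm (x, y) up to the steel channel.
- channel (a point): On the head, 110 mm above the mouth: middle of the steel channel, 200 mm long (x), 18 mm thick (y), 101 to 119 mm above the mouth; a thin rubber blade tops it up to 136 mm. Axes as the head. Grip it here across its 18 mm; with the TCP 108 mm above the mouth the fingertips just clear the socket.
- groove (a point): Inside the head's socket, 25 mm above the mouth: middle of a ring groove (20 to 29 mm above the mouth) into which the balls spring. Below it the mouth narrows from 34 to 25 mm diameter in its first 8 mm, then gently to 22 mm at the groove; above it a 21.4 mm bore goes on to its closed end 81 mm above the mouth.
- handle: Squeegee handle, 172 mm long, about 0.3 kg, upright and loose (1 mm of play all round) in its pocket. Origin: centre of its foot; z up along its axis. Ribbed black grip 28 mm in diameter up to z = 88 mm; black collar 36 mm in diameter, z = 88 to 94 mm; above it the steel spigot. A head that is not clicked on slides off again and leaves the handle behind.
- tip (a point): Tip of the handle's steel spigot, z = 172 mm on the handle. Spigot 20 mm in diameter, its last 8 mm tapered to 12 mm. Two sprung steel balls of 8 mm diameter stand 5 mm out on either side, at any yaw, 28 to 51 mm above the collar (this differs between handles and is not measured); clicked in, the socket's mouth is left 2 to 27 mm above the collar, not touching it.
- collar (a point): Centre of the collar's top, z = 94 mm on the handle. Pushing the head on: the spigot enters freely; the mouth cams the balls in (push rises to 8 to 12 N, jolts to 15 N) and the taper squeezes them (4 to 9 N) for 11 mm; they spring out into the groove with a jolt and lock the head both ways, with 1.5 mm play: pushing on meets a hard stop.
- holder: Grey plastic tool block, 75 x 135 x 72 mm (x, y, z), screwed to the shelf. Origin: centre of its underside. Two round pockets 60 mm deep and 30 mm wide; the handle stands in the one at y = +32 mm, a small flat scraper (top 123 mm above the shelf, fixed) in the one at y = -34 mm.
- pocket (a point): Centre of the floor of the handle's pocket, 12 mm above the shelf.
- dustpan: Bystander: grey plastic dustpan, 190 x 210 mm, 55 mm high, with a 110 mm handle at its back (+x). Origin: centre of the pan's underside.
- bench_brush: Bystander: hand brush with green bristles and a wooden back, 280 mm long (x), 74 mm high. Origin: on the underside.
- spray_bottle: Bystander: closed red spray bottle, 76 mm in diameter, 220 mm high. Origin: centre of its foot.
- polish_tin: Bystander: flat metal tin of polish, 77 mm in diameter, 42 mm high. Origin: centre of its foot.
- scrub_brush: Bystander: small wooden scrubbing brush, 100 x 45 mm, 34 mm high. Origin: centre of its underside.
- soap_box: Bystander: cardboard box of soap flakes, 55 x 120 mm, 170 mm high. Origin: centre of its underside.
- peg_jar: Bystander: glass jar, 84 mm in diameter, 130 mm high. Origin: centre of its foot.

How it is judged (in metres and radians):
On the way, in this order (a step that is already met when the one before it is completed fails the run):
1. the head is pushed onto the spigot, its mouth on the axis and within 30 mm of the collar, while the handle stands in its pocket (z of head in the frame of handle between 0.094 and 0.124 m and horizontal distance between head and collar below 0.006 m and angle between the z axis of head and the z axis of handle, either way round below 0.09 rad and z of handle in the frame of pocket below 0.005 m), for 0.1 s.
2. the handle is lifted at least 12 mm by the head alone, the fingers not touching the handle (z of head in the frame of handle between 0.094 and 0.124 m and horizontal distance between head and collar below 0.006 m and angle between the z axis of head and the z axis of handle, either way round below 0.09 rad and z of handle in the frame of pocket above 0.012 m and contact force between the fingers and handle below 0.5 N), for 0.2 s.
At the end, for the whole second after the job is handed in: The handle stands upright (within 0.06 rad) on the floor of its pocket (within 3 mm in height, 5 mm sideways), the head on its spigot with its mouth 0 to 30 mm above the collar and in line with it (within 0.09 rad and 6 mm sideways), both at rest (z of head in the frame of handle between 0.094 and 0.124 m and horizontal distance between head and collar below 0.006 m and angle between the z axis of head and the z axis of handle, either way round below 0.09 rad and z of handle in the frame of pocket below 0.003 m and horizontal distance between handle and pocket below 0.005 m and angle between handle's own z axis and vertical below 0.06 rad and linear speed of each of head, handle below 0.02 m/s); the robot touches nothing.
It fails at once if the handle's foot is pressed on the floor of its pocket (tool block) with more than 30 N (contact force between handle and holder_c0 above 30 N).
It fails at once if a bystander is moved more than 20 mm (distance of any of dustpan, bench_brush, spray_bottle, polish_tin, scrub_brush, soap_box, peg_jar from where it was at the start of the episode above 0.02 m).
It also fails if it takes over 58 s, if anything falls off the work surface, if the arm or the gripper's body presses on something with over 40 N, if the wrist force passes 120 N, or if a joint passes its speed limit or range.

### The arm

A 6-joint arm with a two-finger parallel gripper is mounted at the origin on the work surface. World frame = base frame: x ahead of the robot, y to its left, z up, the work surface at z = 0. Lengths are in m, angles in degrees, forces in N, time in s.
With the tool pointing down it reaches from about 0.25 to 0.725 m from the base axis. Payload 9.7 kg.
Tool frame: the origin (TCP) lies between the finger pads, 19 mm behind the fingertips; this is the grasp point; z points along the fingers, y is the line along which they close (so a half turn about z gives the same grasp; the last joint's range is limited). The gripper opens to 85 mm and grips with 20 to 120 N. Pads are 22 mm wide; open, the fingers measure 114 mm over their backs; the gripper's body (76 mm by 85 mm) begins 54 mm behind the grasp point. The pads swing forward as they close: fully open they stand 13 mm farther back than shut.
Start: joints at [76.891, 4.979, 10.078, 95.1, 0, 90], TCP at [0.125, 0.536, 0.25] pointing down, gripper open.
Joint ranges: [-179.16, 179.16], [-48.56, 103.87], [-65.8, 70.77], [-126.05, 130.52], [-82.76, 87.17], [-180, 180]. Speed limits (degrees/s): [127.2, 127.2, 147.25, 180, 180, 180].

### API

Orientations are given as [roll, pitch, yaw] about the fixed x, y, z axes, in that order (R = Rz(yaw) Ry(pitch) Rx(roll)).
In Python, from workcell import bot gives the robot as it stands.
- The arm moves only by the shell command python3 drive.py 'ROWS' [FORCE]. ROWS is 1 to 5 rows, parted by a bar, with the numbers parted by spaces; each row has 5 numbers: dx, dy, dz in m, then a turn about the tool's z in degrees, then the finger opening in m; each row is the pose to reach, as a shift and turn from the pose commanded when the command began, along the tool's axes at that moment; what a row does not reach only later rows make up. A row lasts 1/12 s, in which the tool goes at most 0.0417 m and 7.16 degrees, less where a joint would pass 70% of its speed; a pose out of reach is approached as far as the arm can. The fingers move at their own pace and stop on an object; FORCE is the grip in N (left out, the last holds). Time passes only in rows, so rows that do not move let the fingers close. It prints the time, the measured TCP pose, the force, the opening and the grip force at its end. Input that does not fit is refused with a message, and nothing moves.
- bot.get_obs(): the state, without advancing time (a new reading comes with each control period).
- bot.camera(name): name is "side" or "top" or "wrist"; returns the picture (420x560x3 uint8, blue, green, red); there is no depth.
- bot.camera_info(name): a dict with "mtx" (3x3 intrinsics, pixels), "extrinsics" (4x4, takes a point from camera to world coordinates). Camera axes: x right, y down, z forward; pixel columns grow to the right and rows downward; lengths in m; the calibration is good to about 2 mm. A picture is of the moment at which its call begins: read the wrist's pose just before it. camera_info takes no time and is no camera call; for the wrist camera it gives the pose at the moment of the call.
- bot.job_done(): hands the job in; it is judged then, once.
The state is a dict: "time": time; "q": joint angles; "qd": joint speeds; "joint_efforts": joint torques, N m; "ee_pos": TCP position; "tcp_rot": TCP orientation; "wrist_force": force on the tool from outside, world axes, zero at the start; "torque": the same for the moment, N m; "opening": finger opening in m; "grasp_force": force on a finger pad.
Only numpy, scipy, OpenCV 4.12 (cv2) and the standard library are available. Lean on these libraries where they do the work, as an engineer would, in place of code of your own. Each camera call takes 0.05 s, during which the arm holds its last target. There are 200 camera calls.

## Working session

There is one attempt and no reset: what is moved stays moved. The work goes in short steps, Python scripts to look and compute and a shell command to move; the robot and the scene stay as the last step left them, time stands still between calls to the robot, and variables do not carry over. Pictures are saved under pics/ and viewed, at most 10 in all, crops included, and the job is handed in when it is done.

```bash
ls; mkdir -p pics; python3 - <<'E'
from workcell import bot
import cv2
o=bot.get_obs();print({k:o[k] for k in('time','ee_pos','tcp_rot','wrist_force','opening')})
for n in('side','top','wrist'):
    i=bot.camera_info(n);print(n,i['mtx'],i['extrinsics'])
    cv2.imwrite(f'pics/{n}0.png',bot.camera(n))
E
```

```text
drive.py
pics
workcell.py
{'time': 0.0, 'ee_pos': array([0.12471307, 0.53546463, 0.24931038]), 'tcp_rot': array([-1.79926210e+02, -1.17376739e-03,  1.66888218e+02]), 'wrist_force': array([-0.37399817,  0.0341204 , -0.71709086]), 'opening': 0.08544825693039061}
side [[405.40274806   0.         283.73857556]
 [  0.         405.40274806 200.2158813 ]
 [  0.           0.           1.        ]] [[ 0.85097832 -0.36164514  0.3808526   0.15117804]
 [-0.52486064 -0.61168682  0.59191261 -0.63802562]
 [ 0.0189002  -0.70359934 -0.71034552  0.97887551]
 [ 0.          0.          0.          1.        ]]
top [[475.56738179   0.         290.70255705]
 [  0.         475.56738179 202.23310952]
 [  0.           0.           1.        ]] [[ 1.85553630e-02 -9.79642738e-01  1.99889479e-01  2.85324764e-01]
 [-9.99827713e-01 -1.80823023e-02  4.19216672e-03  2.04638924e-02]
 [-4.92363693e-04 -1.99932828e-01 -9.79809482e-01  1.64227999e+00]
 [ 0.00000000e+00  0.00000000e+00  0.00000000e+00  1.00000000e+00]]
wrist [[340.5146849    0.         287.79290253]
 [  0.         340.5146849  214.12179585]
 [  0.           0.           1.        ]] [[ 2.27291085e-01  9.31525183e-01  2.83900681e-01  5.25818009e-02]
 [ 9.73826865e-01 -2.17421218e-01 -6.62514260e-02  5.53064367e-01]
 [ 1.11601120e-05  2.91528468e-01 -9.56562153e-01  3.74534866e-01]
 [ 0.00000000e+00  0.00000000e+00  0.00000000e+00  1.00000000e+00]]
```

View pics/top0.png

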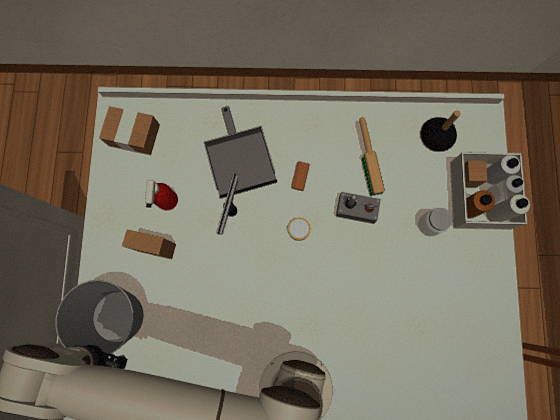

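View pics/side0.png

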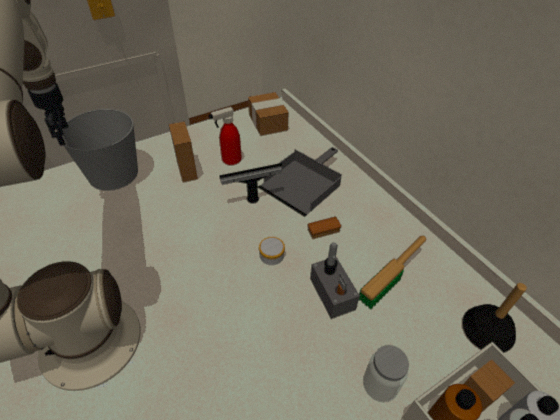

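The top view shows the head at about (228,205), with its channel from (236,175) to (220,233), and the tool block at (358,207) with the handle at (349,200). In the side view the channel runs (221,180)–(283,170) and the handle is at (332,250). I'll make enlarged crops.

```bash
python3 - <<'E'
import cv2,numpy as np
t=cv2.imread('pics/top0.png');s=cv2.imread('pics/side0.png')
c=lambda im,x,y:cv2.resize(im[y:y+75,x:x+100],None,fx=4,fy=4,interpolation=cv2.INTER_CUBIC)
m=np.vstack([np.hstack([c(t,180,168),c(t,310,165)]),np.hstack([c(s,205,145),c(s,290,240)])])
cv2.imwrite('pics/crop.png',m)
E
```

```text
(no output)
```

View pics/crop.png

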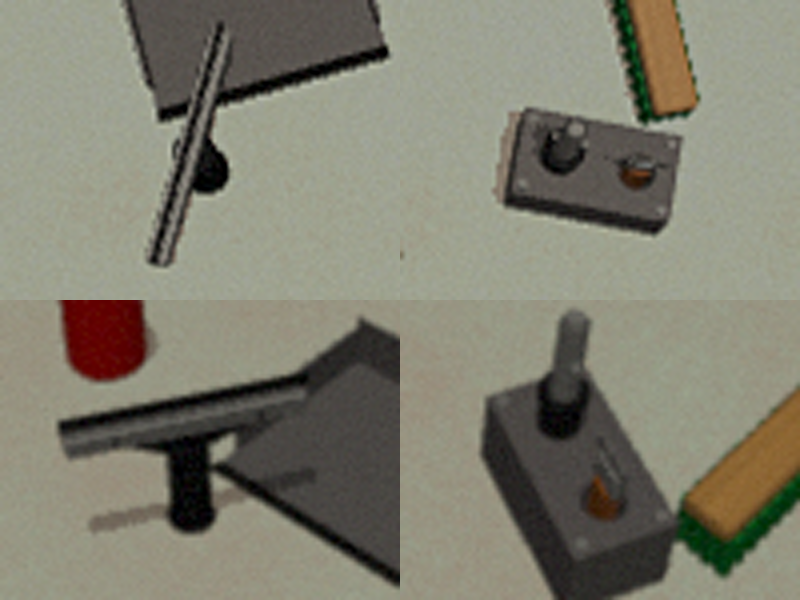

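The crops show the blade's top edge and the spigot clearly. In the top view the blade ends are at (235.5,174.7) and (218.8,233.5), and the tip is at (354,197). In the side view the blade ends are at (281.5,163.5) and (220,176), and the tip is at (333.5,244.5).

```bash
cat > h.py <<'E'
import numpy as np, cv2
from scipy.spatial.transform import Rotation as R
def ray(i,p):
    d=np.linalg.solve(i['mtx'],[p[0],p[1],1.]);E=i['extrinsics'];d=E[:3,:3]@d
    return E[:3,3],d/np.linalg.norm(d)
def tri(*obs):
    A=0;b=0
    for i,p in obs:
        c,d=ray(i,p);P=np.eye(3)-np.outer(d,d);A=A+P;b=b+P@c
    x=np.linalg.solve(A,b)
    return x,[round(1e3*np.linalg.norm((np.eye(3)-np.outer(ray(i,p)[1],ray(i,p)[1]))@(x-ray(i,p)[0])),1) for i,p in obs]
def plane(i,p,z):
    c,d=ray(i,p);return c+d*(z-c[2])/d[2]
def proj(i,X):
    E=i['extrinsics'];x=i['mtx']@(E[:3,:3].T@(np.asarray(X)-E[:3,3]));return x[:2]/x[2]
def totool(o,dw): return R.from_euler('xyz',o['tcp_rot'],degrees=True).inv().apply(dw)
E
python3 - <<'E'
from workcell import bot
from h import *
np.set_printoptions(precision=4,suppress=True)
T=bot.camera_info('top');S=bot.camera_info('side')
a,ea=tri((T,(235.5,174.7)),(S,(281.5,163.5)));b,eb=tri((T,(218.8,233.5)),(S,(220,176)))
t,et=tri((T,(354.2,197)),(S,(333.5,244.5)))
print('blade ends',a,ea,b,eb,np.linalg.norm(a-b),'yaw',np.degrees(np.arctan2(a[1]-b[1],a[0]-b[0])))
print('mid',(a+b)/2,'tip',t,et)
print(plane(T,(218.8,233.5),.136),plane(T,(235.5,174.7),.136))
o=bot.get_obs();g=(a+b)/2;g[2]=.108
print(totool(o,g-o['ee_pos']),totool(o,[1,0,0]))
E
```

```text
blade ends [0.6821 0.2086 0.137 ] [np.float64(1.3), np.float64(1.3)] [0.4873 0.254  0.1368] [np.float64(0.9), np.float64(0.9)] 0.2000311100913835 yaw -13.119571250942343
mid [0.5847 0.2313 0.1369] tip [ 0.6028 -0.1719  0.1845] [np.float64(0.4), np.float64(0.4)]
[0.4866 0.2544 0.136 ] [0.6812 0.2092 0.136 ]
[-0.5171 -0.1918  0.1416] [-0.9739  0.2268 -0.0002]
```
Tip height expected 12+172=184 → good. Blade 200 long, good.

Both measurements agree with the given sizes: the blade measures 200 mm at 137 mm height, and the tip stands at 184.5 mm. The tool's yaw already suits the blade, so I go above the head.

```bash
python3 drive.py '-0.03 -0.01 -0.03 0 0.085 | -0.07 -0.025 -0.05 0 0.085 | -0.11 -0.04 -0.05 0 0.085 | -0.15 -0.055 -0.05 0 0.085 | -0.18 -0.067 -0.05 0 0.085' 30; python3 drive.py '-0.038 -0.014 0 0 0.085 | -0.076 -0.028 0 0 0.085 | -0.114 -0.042 0 0 0.085 | -0.152 -0.056 0 0 0.085 | -0.19 -0.07 0 0 0.085'
python3 - <<'E'
from workcell import bot
from h import *
o=bot.get_obs();g=np.array([.5847,.2313,.108]);print(totool(o,g-o['ee_pos']))
E
```

```text
time: 0.57
ee_pos: [0.2861, 0.4285, 0.3003]
tcp_rot: [180.0, 0.0, 166.9]
wrist_force: [0.4, 0.9, -0.7]
opening: 0.0849
grasp_force: 0.0
time: 0.98
ee_pos: [0.4554, 0.3168, 0.2999]
tcp_rot: [-180.0, -0.0, 166.9]
wrist_force: [0.4, 0.3, 0.3]
opening: 0.0852
grasp_force: 0.0
[-0.14533055 -0.0538895   0.19184311]
```

```bash
python3 drive.py '-0.035 -0.013 0 0 0.085 | -0.07 -0.026 0 0 0.085 | -0.105 -0.039 0 0 0.085 | -0.135 -0.05 0 0 0.085 | -0.145 -0.054 0 0 0.085'; python3 drive.py '0 0 0 0 0.085 | 0 0 0 0 0.085'
python3 - <<'E'
from workcell import bot
from h import *
o=bot.get_obs();i=bot.camera_info('wrist');im=bot.camera('wrist')
for X in ([.6821,.2086,.137],[.4873,.254,.1368]): print(proj(i,X))
cv2.imwrite('pics/w1.png',im);np.save('w1.npy',i['extrinsics'])
g=np.array([.5847,.2313,.108]);print(totool(o,g-o['ee_pos']))
E
```

```text
time: 1.4
ee_pos: [0.5859, 0.2301, 0.2984]
tcp_rot: [-179.9, -0.0, 166.7]
wrist_force: [-0.3, 0.5, 0.2]
opening: 0.0849
grasp_force: 0.0
time: 1.57
ee_pos: [0.583, 0.2327, 0.2994]
tcp_rot: [-180.0, -0.1, 166.8]
wrist_force: [-0.7, 1.1, 1.1]
opening: 0.085
grasp_force: 0.0
[286.04313212 302.78964016]
[285.32094429  79.0820595 ]
[-0.00223481 -0.00087888  0.19135469]
```

View pics/w1.png

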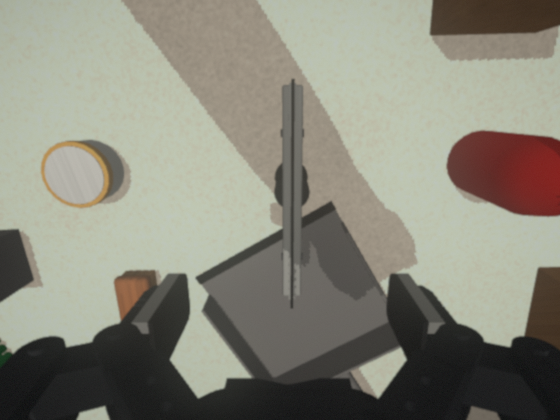

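The wrist view shows the blade running from (293,80) to (292,305), about 7 px to the right of where the fixed cameras predicted it. I'll recompute from this view, then descend partway and check again.

```bash
python3 - <<'E'
from workcell import bot
from h import *
o=bot.get_obs();i=bot.camera_info('wrist');print(np.abs(i['extrinsics']-np.load('w1.npy')).max(),o['ee_pos'],o['wrist_force'])
a=plane(i,(292.5,305),.1365);b=plane(i,(293,80),.1365);m=(a+b)/2
print(a,b,np.linalg.norm(a-b),np.degrees(np.arctan2(*(a-b)[1::-1])),m)
m[2]=.108;print(totool(o,m-o['ee_pos']))
E
python3 drive.py '0 0 0.03 0 0.085 | 0 0.003 0.06 0 0.085 | 0 0.003 0.06 0 0.085 | 0 0.003 0.06 0 0.085'
python3 - <<'E'
from workcell import bot
from h import *
o=bot.get_obs();i=bot.camera_info('wrist');im=bot.camera('wrist');cv2.imwrite('pics/w2.png',im);np.save('w2.npy',i['extrinsics']);print(o['ee_pos'])
for X in ([.6821,.2086,.137],[.4873,.254,.1368]): print(proj(i,X))
E
```

```text
0.0011040301134890296 [0.58241376 0.23327599 0.29983035] [-0.9930076   0.59913849  0.23715347]
[0.68606045 0.21468465 0.1365    ] [0.48880782 0.26027339 0.1365    ] 0.20245229712636326 -13.013615064355381 [0.58743413 0.23747902 0.1365    ]
[-0.00407943  0.00525602  0.19182671]
time: 1.95
ee_pos: [0.5819, 0.2365, 0.2395]
tcp_rot: [-179.9, -0.1, 167.0]
wrist_force: [-0.5, -0.0, 0.2]
opening: 0.0851
grasp_force: 0.0
[0.58193028 0.23646128 0.23948764]
[281.16177554 345.86757426]
[279.81651248  73.91679795]
```

View pics/w2.png

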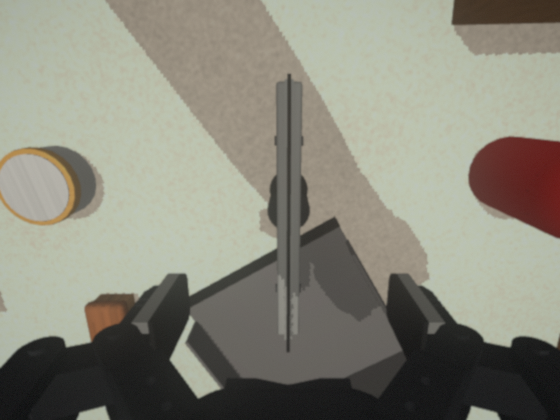

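In the wrist view the blade now runs from (290,75) to (288,350), centred between the fingers at about 288. I compute the remaining shift.

```bash
python3 - <<'E'
from workcell import bot
from h import *
o=bot.get_obs();i=bot.camera_info('wrist')
a=plane(i,(288.5,350),.1365);b=plane(i,(290,75),.1365);m=(a+b)/2
print(a,b,np.linalg.norm(a-b),np.degrees(np.arctan2(*(a-b)[1::-1])),m,o['tcp_rot'])
m[2]=.108;print(totool(o,m-o['ee_pos']))
# height: two wrist places
J=dict(i);J['extrinsics']=np.load('w1.npy');K=dict(i);K['extrinsics']=np.load('w2.npy')
print(tri((J,(292.5,305)),(K,(288.5,350))),tri((J,(293,80)),(K,(290,75))))
E
```

```text
[0.69052392 0.21302123 0.1365    ] [0.49031526 0.26028459 0.1365    ] 0.20571176788495033 -13.282664641791133 [0.59041959 0.23665291 0.1365    ] [1.79981752e+02 2.15485135e-02 1.66971565e+02]
[-0.00737293  0.00184063  0.13351668]
(array([0.68070629, 0.21501007, 0.14540758]), [np.float64(0.1), np.float64(0.1)]) (array([0.48881919, 0.2600763 , 0.13052496]), [np.float64(0.1), np.float64(0.1)])
```

```bash
python3 drive.py '-0.003 0.001 0.04 0 0.085 | -0.005 0.0015 0.08 0 0.085 | -0.005 0.0015 0.11 0 0.085 | -0.005 0.0015 0.13 0 0.085 | -0.005 0.0015 0.13 0 0.085' 40; python3 drive.py '0 0 0 0 0.04 | 0 0 0 0 0.03 | 0 0 0 0 0.02 | 0 0 0 0 0.01 | 0 0 0 0 0.005' 40;python3 drive.py '0 0 0 0 0.005 | 0 0 0 0 0.005 | 0 0 0 0 0.005 | 0 0 0 0 0.005 | 0 0 0 0 0.005' 60
```

```text
time: 2.42
ee_pos: [0.5878, 0.2361, 0.1078]
tcp_rot: [-179.9, -0.2, 166.9]
wrist_force: [-0.8, -0.2, 0.1]
opening: 0.0849
grasp_force: 0.0
time: 2.83
ee_pos: [0.5895, 0.2364, 0.1116]
tcp_rot: [179.9, 0.1, 166.9]
wrist_force: [0.7, -0.4, 0.3]
opening: 0.0249
grasp_force: 0.0
time: 3.25
ee_pos: [0.5893, 0.236, 0.1112]
tcp_rot: [180.0, 0.1, 166.9]
wrist_force: [-1.0, -1.6, 6.3]
opening: 0.017
grasp_force: 58.6
```

The grip is on the channel: 17 mm opening at 59 N. Now lift and carry the head towards the handle.

```bash
python3 drive.py '0 0 -0.01 0 0.005 | 0 0 -0.04 0 0.005 | 0 0 -0.075 0 0.005 | 0 0 -0.11 0 0.005 | 0 0 -0.145 0 0.005' 60; python3 drive.py '0 0 -0.03 0 0.005 | -0.002 -0.008 -0.055 0 0.005 | -0.008 -0.035 -0.065 0 0.005 | -0.016 -0.07 -0.065 0 0.005 | -0.025 -0.108 -0.065 0 0.005';python3 drive.py '-0.009 -0.038 0 0 0.005 | -0.018 -0.076 0 0 0.005 | -0.027 -0.114 0 0 0.005 | -0.036 -0.152 0 0 0.005 | -0.042 -0.18 0 0 0.005';python3 drive.py '0 0 0 0 0.005 | 0 0 0 0 0.005 | 0 0 0 0 0.005 | 0 0 0 0 0.005'
cat > look.py <<'E'
import sys
from workcell import bot
from h import *
n=sys.argv[1];o=bot.get_obs();print(o['time'],o['ee_pos'],o['tcp_rot'],o['wrist_force'])
t=bot.camera('top');s=bot.camera('side');cv2.imwrite(f'pics/t{n}.png',t);cv2.imwrite(f'pics/s{n}.png',s)
c=lambda im,x,y:cv2.resize(im[y:y+150,x:x+100],None,fx=4,fy=4,interpolation=cv2.INTER_CUBIC)
T=bot.camera_info('top');S=bot.camera_info('side')
p=proj(T,o['ee_pos']+[0,-.03,-.03]).astype(int)-[50,75];q=proj(S,o['ee_pos']+[0,-.02,-.05]).astype(int)-[50,75]
print('origins',p,q);cv2.imwrite(f'pics/c{n}.png',np.hstack([c(t,*p),c(s,*q)]))
E
python3 look.py 1
```

```text
time: 3.67
ee_pos: [0.5883, 0.2359, 0.2567]
tcp_rot: [-180.0, -0.0, 166.9]
wrist_force: [0.3, 0.4, -2.9]
opening: 0.017
grasp_force: 59.0
time: 4.08
ee_pos: [0.5887, 0.1251, 0.321]
tcp_rot: [180.0, 0.1, 167.0]
wrist_force: [1.3, -0.2, -3.5]
opening: 0.0166
grasp_force: 59.3
time: 4.5
ee_pos: [0.5882, -0.0624, 0.3203]
tcp_rot: [-180.0, -0.0, 166.8]
wrist_force: [1.0, 1.3, -2.2]
opening: 0.0171
grasp_force: 59.3
time: 4.83
ee_pos: [0.5888, -0.0587, 0.3201]
tcp_rot: [180.0, -0.0, 166.9]
wrist_force: [0.2, 1.0, -2.5]
opening: 0.017
grasp_force: 59.4
4.8333 [ 0.58881271 -0.058672    0.32006593] [ 1.79984458e+02 -1.49119345e-02  1.66948818e+02] [ 0.19241848  0.9600401  -2.48804946]
origins [280 118] [260 124]
```

View pics/c1.png

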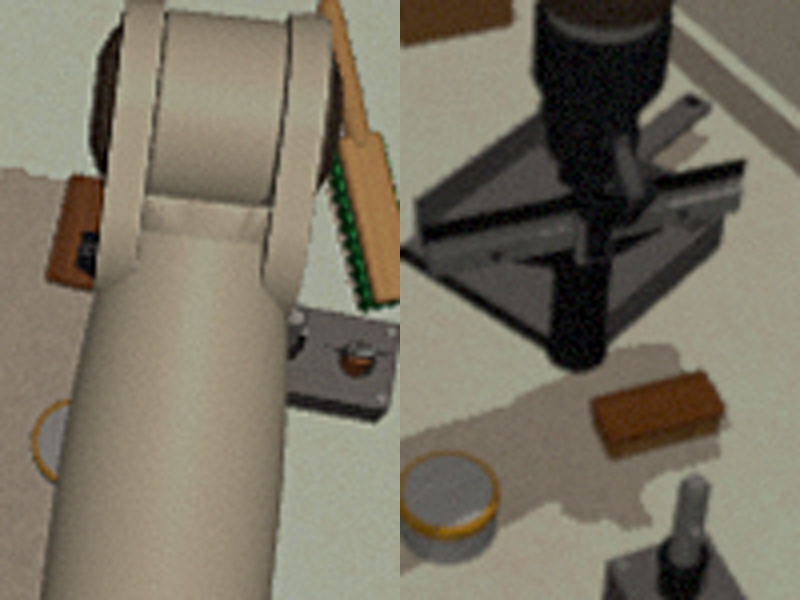

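The arm hides the top view. The side view shows the socket's mouth at about crop (578,355) and the tip at (694,480). I use the wrist view for the other direction.

```bash
python3 - <<'E'
from workcell import bot
from h import *
np.set_printoptions(precision=4,suppress=True)
o=bot.get_obs();i=bot.camera_info('wrist');im=bot.camera('wrist');cv2.imwrite('pics/w3.png',im);np.save('w3.npy',i['extrinsics'])
S=bot.camera_info('side')
print(plane(S,(304.5,212.7),.209),'side mouth vs tcp',o['ee_pos'])
print(plane(S,(333.5,244.5),.184),'tip side');print('tip in wrist',proj(i,[.6028,-.1719,.1845]),proj(i,[.605,-.167,.1845]))
E
```

```text
[ 0.5864 -0.0628  0.209 ] side mouth vs tcp [ 0.5889 -0.0585  0.32  ]
[ 0.6027 -0.1715  0.184 ] tip side
tip in wrist [157.2118 253.3428] [163.7039 254.4927]
```

View pics/w3.png

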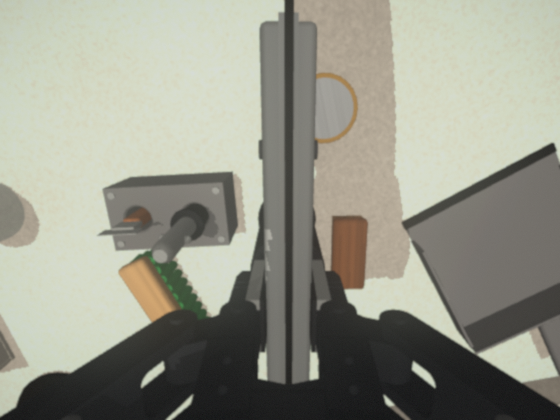

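In the wrist view the spigot tip is at about (162,254), in line with the corrected estimate of (0.605,-0.167). Now carry the head over it.

```bash
python3 drive.py '-0.012 -0.03 0 0 0.005 | -0.025 -0.065 0 0 0.005 | -0.037 -0.093 0 0 0.005 | -0.0405 -0.1025 0 0 0.005 | -0.0405 -0.1025 0 0 0.005'; python3 drive.py '0 0 0 0 0.005 | 0 0 0.005 0 0.005 | 0 0 0.01 0 0.005 | 0 0 0.01 0 0.005 | 0 0 0.01 0 0.005'
python3 - <<'E'
from workcell import bot
from h import *
o=bot.get_obs();print(o['time'],o['ee_pos'],o['wrist_force'])
s=bot.camera('side');cv2.imwrite('pics/s2.png',s)
cv2.imwrite('pics/c2.png',cv2.resize(s[175:275,280:380],None,fx=6,fy=6,interpolation=cv2.INTER_CUBIC))
S=bot.camera_info('side');z=o['ee_pos'][2]-.111
for zz in (z,z+.04,z+.08): print(zz,(proj(S,o['ee_pos']*[1,1,0]+[-.0025,-.0043,zz])-[280,175])*6)
E
```

```text
time: 5.4
ee_pos: [0.6053, -0.1704, 0.3191]
tcp_rot: [-180.0, -0.1, 166.8]
wrist_force: [0.4, 0.5, -3.7]
opening: 0.017
grasp_force: 59.6
time: 5.82
ee_pos: [0.6048, -0.1677, 0.3096]
tcp_rot: [180.0, -0.0, 167.0]
wrist_force: [-0.6, -0.4, -1.7]
opening: 0.0171
grasp_force: 59.6
5.8167 [ 0.60480955 -0.1676611   0.30962184] [-0.56449593 -0.41691988 -1.69128551]
0.19862183775053632 [324.77327216 395.89050367]
0.23862183775053633 [335.48657301 332.70948695]
0.27862183775053634 [346.84404662 265.72950201]
```

View pics/c2.png

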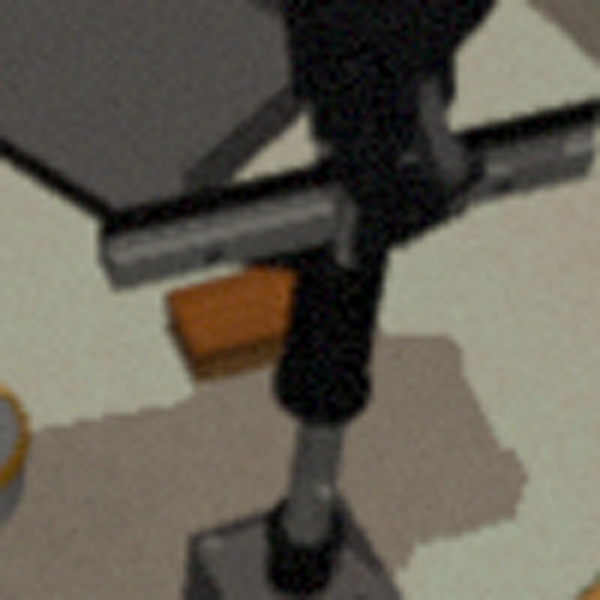

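The socket axis sits over the spigot: the mouth is at crop (324,396), the tip is predicted at (321,418), and the spigot is at (322,430). Alignment is within about 2 mm, so I descend gently, watching the force.

```bash
python3 drive.py '0 0 0.004 0 0.005 | 0 0 0.008 0 0.005 | 0 0 0.012 0 0.005 | 0 0 0.016 0 0.005 | 0 0 0.02 0 0.005'; python3 drive.py '0 0 0.003 0 0.005 | 0 0 0.006 0 0.005 | 0 0 0.009 0 0.005 | 0 0 0.011 0 0.005 | 0 0 0.011 0 0.005'
```

```text
time: 6.28
ee_pos: [0.605, -0.1687, 0.2894]
tcp_rot: [180.0, -0.0, 166.9]
wrist_force: [-0.3, 0.3, -3.4]
opening: 0.0172
grasp_force: 59.6
time: 6.7
ee_pos: [0.6049, -0.1686, 0.2785]
tcp_rot: [180.0, -0.0, 166.9]
wrist_force: [0.2, 0.8, -2.7]
opening: 0.0169
grasp_force: 59.6
```

```bash
python3 drive.py '0 0 0.0015 0 0.005 | 0 0 0.003 0 0.005 | 0 0 0.0045 0 0.005 | 0 0 0.006 0 0.005 | 0 0 0.006 0 0.005'
```

```text
time: 7.12
ee_pos: [0.605, -0.1686, 0.2726]
tcp_rot: [-180.0, -0.0, 166.9]
wrist_force: [-0.5, -0.2, -2.5]
opening: 0.0167
grasp_force: 59.6
```

```bash
python3 drive.py '0 0 0.001 0 0.005 | 0 0 0.002 0 0.005 | 0 0 0.003 0 0.005 | 0 0 0.004 0 0.005 | 0 0 0.004 0 0.005'
```

```text
time: 7.53
ee_pos: [0.605, -0.1686, 0.2687]
tcp_rot: [-180.0, -0.0, 166.9]
wrist_force: [-0.2, -0.5, -2.2]
opening: 0.0169
grasp_force: 59.6
```

```bash
python3 drive.py '0 0 0.001 0 0.005 | 0 0 0.002 0 0.005 | 0 0 0.003 0 0.005 | 0 0 0.003 0 0.005 | 0 0 0.003 0 0.005'
```

```text
time: 7.95
ee_pos: [0.605, -0.1686, 0.2659]
tcp_rot: [180.0, -0.0, 166.9]
wrist_force: [0.3, 0.0, -2.5]
opening: 0.0168
grasp_force: 59.6
```

```bash
python3 drive.py '0 0 0.001 0 0.005 | 0 0 0.002 0 0.005 | 0 0 0.003 0 0.005 | 0 0 0.003 0 0.005 | 0 0 0.003 0 0.005'
```

```text
time: 8.37
ee_pos: [0.605, -0.1686, 0.2629]
tcp_rot: [-180.0, -0.0, 166.9]
wrist_force: [-0.0, -0.7, -2.5]
opening: 0.0174
grasp_force: 59.6
```

```bash
python3 drive.py '0 0 0.001 0 0.005 | 0 0 0.002 0 0.005 | 0 0 0.002 0 0.005 | 0 0 0.002 0 0.005'
```

```text
time: 8.7
ee_pos: [0.605, -0.1686, 0.2609]
tcp_rot: [-180.0, -0.0, 166.9]
wrist_force: [-0.4, 0.3, -2.5]
opening: 0.0168
grasp_force: 59.6
```

```bash
python3 drive.py '0 0 0.001 0 0.005 | 0 0 0.002 0 0.005 | 0 0 0.003 0 0.005 | 0 0 0.003 0 0.005'
```

```text
time: 9.03
ee_pos: [0.605, -0.1686, 0.2577]
tcp_rot: [180.0, -0.0, 166.9]
wrist_force: [-0.1, -0.8, -1.7]
opening: 0.0172
grasp_force: 59.6
```

```bash
python3 drive.py '0 0 0.001 0 0.005 | 0 0 0.002 0 0.005 | 0 0 0.003 0 0.005 | 0 0 0.003 0 0.005'
```

```text
time: 9.37
ee_pos: [0.605, -0.1686, 0.2547]
tcp_rot: [-180.0, -0.0, 166.9]
wrist_force: [-0.9, -0.1, -3.1]
opening: 0.0171
grasp_force: 59.6
```

```bash
python3 drive.py '0 0 0.001 0 0.005 | 0 0 0.002 0 0.005 | 0 0 0.002 0 0.005 | 0 0 0.002 0 0.005'
```

```text
time: 9.7
ee_pos: [0.605, -0.1686, 0.2529]
tcp_rot: [-180.0, -0.0, 166.9]
wrist_force: [-0.2, -0.4, -2.6]
opening: 0.0168
grasp_force: 59.6
```

```bash
python3 drive.py '0 0 0.001 0 0.005 | 0 0 0.002 0 0.005 | 0 0 0.002 0 0.005 | 0 0 0.002 0 0.005'
```

```text
time: 10.03
ee_pos: [0.6051, -0.1687, 0.2515]
tcp_rot: [-180.0, 0.1, 166.9]
wrist_force: [0.1, -0.9, 1.4]
opening: 0.0169
grasp_force: 60.1
```

```bash
python3 drive.py '0 0 0.001 0 0.005 | 0 0 0.002 0 0.005 | 0 0 0.002 0 0.005 | 0 0 0.002 0 0.005'
```

```text
time: 10.37
ee_pos: [0.605, -0.1687, 0.2488]
tcp_rot: [-180.0, -0.0, 166.9]
wrist_force: [-0.9, -1.1, -0.6]
opening: 0.0168
grasp_force: 60.0
```

```bash
python3 drive.py '0 0 0.001 0 0.005 | 0 0 0.002 0 0.005 | 0 0 0.002 0 0.005 | 0 0 0.002 0 0.005'
```

```text
time: 10.7
ee_pos: [0.605, -0.1685, 0.2469]
tcp_rot: [180.0, -0.0, 166.9]
wrist_force: [-0.2, -1.2, 1.0]
opening: 0.0169
grasp_force: 60.2
```

Contact with the balls began near TCP z 0.252. I continue in small steps.

```bash
python3 drive.py '0 0 0.001 0 0.005 | 0 0 0.0015 0 0.005 | 0 0 0.0015 0 0.005'
```

```text
time: 10.95
ee_pos: [0.6049, -0.1686, 0.2451]
tcp_rot: [180.0, -0.0, 166.9]
wrist_force: [-0.4, 0.3, -1.5]
opening: 0.0171
grasp_force: 59.9
```

```bash
python3 drive.py '0 0 0.001 0 0.005 | 0 0 0.0015 0 0.005 | 0 0 0.0015 0 0.005'
```

```text
time: 11.2
ee_pos: [0.6049, -0.1686, 0.2437]
tcp_rot: [180.0, -0.0, 166.9]
wrist_force: [0.1, -0.6, -0.2]
opening: 0.017
grasp_force: 59.9
```

```bash
python3 drive.py '0 0 0.001 0 0.005 | 0 0 0.0015 0 0.005 | 0 0 0.0015 0 0.005'
```

```text
time: 11.45
ee_pos: [0.6049, -0.1686, 0.2421]
tcp_rot: [180.0, -0.0, 166.9]
wrist_force: [1.3, 0.6, -1.6]
opening: 0.0169
grasp_force: 59.8
```

```bash
python3 drive.py '0 0 0.001 0 0.005 | 0 0 0.0015 0 0.005 | 0 0 0.0015 0 0.005'
```

```text
time: 11.7
ee_pos: [0.605, -0.1686, 0.2408]
tcp_rot: [180.0, -0.0, 166.9]
wrist_force: [-0.1, 0.7, -0.9]
opening: 0.0167
grasp_force: 59.9
```

```bash
python3 drive.py '0 0 0.001 0 0.005 | 0 0 0.0015 0 0.005 | 0 0 0.0015 0 0.005'
```

```text
time: 11.95
ee_pos: [0.605, -0.1686, 0.2393]
tcp_rot: [180.0, -0.0, 166.9]
wrist_force: [-0.0, -0.3, -1.2]
opening: 0.0172
grasp_force: 59.8
```

```bash
python3 drive.py '0 0 0.001 0 0.005 | 0 0 0.0015 0 0.005 | 0 0 0.0015 0 0.005'
```

```text
time: 12.2
ee_pos: [0.605, -0.1686, 0.2377]
tcp_rot: [180.0, -0.0, 166.9]
wrist_force: [0.6, -0.8, -1.0]
opening: 0.0173
grasp_force: 59.8
```

```bash
python3 drive.py '0 0 0.001 0 0.005 | 0 0 0.0015 0 0.005 | 0 0 0.0015 0 0.005'
```

```text
time: 12.45
ee_pos: [0.6049, -0.1686, 0.2359]
tcp_rot: [180.0, -0.1, 166.9]
wrist_force: [-0.3, 0.4, -4.2]
opening: 0.0171
grasp_force: 59.4
```

The push rose at 0.2515 and dropped at 0.236, 15.5 mm later, which fits the click. I feel for the hard stop in small steps.

```bash
python3 drive.py '0 0 0.0005 0 0.005 | 0 0 0.0005 0 0.005'
```

```text
time: 12.62
ee_pos: [0.6049, -0.1686, 0.2356]
tcp_rot: [180.0, -0.0, 166.9]
wrist_force: [0.1, -0.4, -2.8]
opening: 0.017
grasp_force: 59.4
```

```bash
python3 drive.py '0 0 0.0005 0 0.005 | 0 0 0.0005 0 0.005'
```

```text
time: 12.78
ee_pos: [0.605, -0.1686, 0.2354]
tcp_rot: [-180.0, -0.0, 166.9]
wrist_force: [-0.0, 0.1, -2.2]
opening: 0.0167
grasp_force: 59.7
```

```bash
python3 drive.py '0 0 0.0005 0 0.005 | 0 0 0.0005 0 0.005'
```

```text
time: 12.95
ee_pos: [0.6049, -0.1686, 0.2345]
tcp_rot: [180.0, -0.0, 166.9]
wrist_force: [-0.1, 0.8, -3.8]
opening: 0.0173
grasp_force: 59.5
```

```bash
python3 drive.py '0 0 0.0005 0 0.005 | 0 0 0.0005 0 0.005'
```

```text
time: 13.12
ee_pos: [0.6049, -0.1685, 0.2339]
tcp_rot: [180.0, -0.1, 166.9]
wrist_force: [-0.5, 0.3, -4.9]
opening: 0.0169
grasp_force: 59.2
```

```bash
python3 drive.py '0 0 0.0005 0 0.005 | 0 0 0.0005 0 0.005'
```

```text
time: 13.28
ee_pos: [0.6049, -0.1686, 0.2337]
tcp_rot: [180.0, -0.0, 166.9]
wrist_force: [0.3, 0.2, -6.2]
opening: 0.0171
grasp_force: 59.2
```

```bash
python3 drive.py '0 0 0.0005 0 0.005 | 0 0 0.0005 0 0.005'
```

```text
time: 13.45
ee_pos: [0.605, -0.1686, 0.2333]
tcp_rot: [180.0, -0.0, 166.9]
wrist_force: [-0.3, -0.2, -5.1]
opening: 0.017
grasp_force: 59.2
```

The force is going more negative: the balls are pulling the head down, as they would when springing into the groove. I continue to the stop.

```bash
python3 drive.py '0 0 0.0005 0 0.005 | 0 0 0.0005 0 0.005'
```

```text
time: 13.62
ee_pos: [0.605, -0.1686, 0.2329]
tcp_rot: [180.0, -0.0, 166.9]
wrist_force: [0.3, -0.0, -4.5]
opening: 0.0169
grasp_force: 59.2
```

```bash
python3 drive.py '0 0 0.0005 0 0.005 | 0 0 0.0005 0 0.005'
```

```text
time: 13.78
ee_pos: [0.605, -0.1686, 0.2324]
tcp_rot: [-180.0, -0.0, 166.9]
wrist_force: [-0.6, -0.2, -4.5]
opening: 0.0174
grasp_force: 59.2
```

```bash
python3 drive.py '0 0 0.0005 0 0.005 | 0 0 0.0005 0 0.005'
```

```text
time: 13.95
ee_pos: [0.605, -0.1686, 0.2319]
tcp_rot: [180.0, -0.0, 166.9]
wrist_force: [-0.2, 0.2, -5.9]
opening: 0.017
grasp_force: 59.2
```

The steady extra 2.6–3 N equals the handle's weight. When the balls sprang into the groove the handle hopped up and now hangs from the head, so it has clicked. Lower it until the foot lands and the stop is felt.

```bash
python3 drive.py '0 0 0.0005 0 0.005 | 0 0 0.0005 0 0.005'
```

```text
time: 14.12
ee_pos: [0.605, -0.1686, 0.2314]
tcp_rot: [180.0, -0.0, 166.9]
wrist_force: [0.3, -0.9, -6.7]
opening: 0.017
grasp_force: 59.2
```

```bash
python3 drive.py '0 0 0.0005 0 0.005 | 0 0 0.0005 0 0.005'
```

```text
time: 14.28
ee_pos: [0.6051, -0.1687, 0.2312]
tcp_rot: [-180.0, 0.0, 166.9]
wrist_force: [0.3, -0.7, -3.7]
opening: 0.0169
grasp_force: 59.5
```

```bash
python3 drive.py '0 0 0.0005 0 0.005 | 0 0 0.0005 0 0.005'
```

```text
time: 14.45
ee_pos: [0.6051, -0.1687, 0.2308]
tcp_rot: [-180.0, 0.0, 166.9]
wrist_force: [0.5, 0.6, -3.6]
opening: 0.0172
grasp_force: 59.6
```

```bash
python3 drive.py '0 0 0.0005 0 0.005 | 0 0 0.0005 0 0.005'
```

```text
time: 14.62
ee_pos: [0.605, -0.1687, 0.2301]
tcp_rot: [-180.0, 0.0, 166.9]
wrist_force: [0.3, 0.6, -2.0]
opening: 0.0167
grasp_force: 59.6
```

```bash
python3 drive.py '0 0 0.0004 0 0.005 | 0 0 0.0004 0 0.005'
```

```text
time: 14.78
ee_pos: [0.605, -0.1687, 0.2296]
tcp_rot: [-180.0, 0.0, 166.9]
wrist_force: [0.2, -0.1, -2.1]
opening: 0.017
grasp_force: 59.6
```

```bash
python3 drive.py '0 0 0.0004 0 0.005 | 0 0 0.0004 0 0.005'
```

```text
time: 14.95
ee_pos: [0.605, -0.1687, 0.2293]
tcp_rot: [-180.0, 0.0, 166.9]
wrist_force: [0.8, -0.6, -1.4]
opening: 0.0173
grasp_force: 59.7
```

```bash
python3 drive.py '0 0 0.0003 0 0.005 | 0 0 0.0003 0 0.005'
```

```text
time: 15.12
ee_pos: [0.6051, -0.1687, 0.2292]
tcp_rot: [-180.0, 0.0, 166.9]
wrist_force: [0.4, 0.3, 0.1]
opening: 0.0167
grasp_force: 59.9
```

```bash
python3 drive.py '0 0 0.0003 0 0.005 | 0 0 0.0003 0 0.005'
```

```text
time: 15.28
ee_pos: [0.6051, -0.1687, 0.229]
tcp_rot: [-180.0, 0.0, 166.9]
wrist_force: [-0.4, -0.1, 1.2]
opening: 0.0172
grasp_force: 60.2
```

```bash
python3 drive.py '0 0 0.0003 0 0.005 | 0 0 0.0003 0 0.005'
```

```text
time: 15.45
ee_pos: [0.6052, -0.1687, 0.2289]
tcp_rot: [-180.0, 0.1, 166.9]
wrist_force: [0.2, -1.1, 3.5]
opening: 0.017
grasp_force: 60.5
```

The position is stalling while the force climbs, so this is the stop. I confirm with one firmer push, then do the lift test.

```bash
python3 drive.py '0 0 0.0005 0 0.005 | 0 0 0.001 0 0.005 | 0 0 0.001 0 0.005'
```

```text
time: 15.7
ee_pos: [0.6054, -0.1689, 0.2286]
tcp_rot: [-180.0, 0.1, 166.9]
wrist_force: [0.2, -1.5, 9.0]
opening: 0.0171
grasp_force: 61.2
```

```bash
python3 drive.py '0 0 -0.003 0 0.005 | 0 0 -0.007 0 0.005 | 0 0 -0.012 0 0.005 | 0 0 -0.018 0 0.005 | 0 0 -0.024 0 0.005'; python3 drive.py '0 0 0 0 0.005 | 0 0 0 0 0.005 | 0 0 0 0 0.005 | 0 0 0 0 0.005 | 0 0 0 0 0.005'
python3 - <<'E'
from workcell import bot
import cv2
s=bot.camera('side')
cv2.imwrite('pics/c3.png',cv2.resize(s[180:290,280:390],None,fx=5,fy=5,interpolation=cv2.INTER_CUBIC))
E
```

```text
time: 16.12
ee_pos: [0.6049, -0.1685, 0.2512]
tcp_rot: [180.0, -0.1, 166.9]
wrist_force: [0.1, 0.1, -5.7]
opening: 0.017
grasp_force: 59.2
time: 16.53
ee_pos: [0.6049, -0.1686, 0.2509]
tcp_rot: [180.0, -0.0, 166.9]
wrist_force: [-0.1, 0.3, -6.1]
opening: 0.017
grasp_force: 59.2
```

View pics/c3.png

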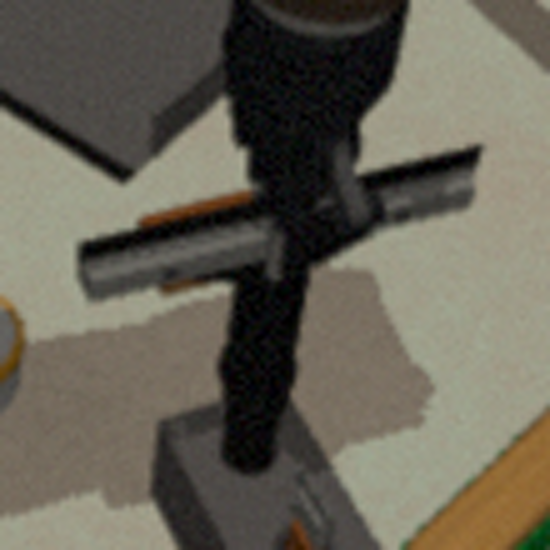

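The handle hangs from the head: its grip shows below the socket at about (250,440), and the extra weight is 3.5 N at a 20 mm lift. Lower it, then release.

```bash
python3 drive.py '0 0 0.005 0 0.005 | 0 0 0.011 0 0.005 | 0 0 0.016 0 0.005 | 0 0 0.019 0 0.005 | 0 0 0.0195 0 0.005';python3 drive.py '0 0 0.0003 0 0.005 | 0 0 0.0006 0 0.005 | 0 0 0.001 0 0.005 | 0 0 0.001 0 0.005'
```

```text
time: 17.0
ee_pos: [0.6048, -0.1686, 0.2309]
tcp_rot: [-180.0, -0.1, 166.9]
wrist_force: [0.3, 0.4, -2.5]
opening: 0.017
grasp_force: 59.6
time: 17.33
ee_pos: [0.6051, -0.1687, 0.2312]
tcp_rot: [-180.0, 0.0, 166.9]
wrist_force: [0.0, 0.2, -3.7]
opening: 0.0174
grasp_force: 59.5
```

```bash
python3 drive.py '0 0 0.0005 0 0.005 | 0 0 0.001 0 0.005 | 0 0 0.001 0 0.005 | 0 0 0.001 0 0.005'; python3 drive.py '0 0 0 0 0.02 | 0 0 0 0 0.025 | 0 0 0 0 0.03 | 0 0 0 0 0.04 | 0 0 0 0 0.05'; python3 drive.py '0 0 0 0 0.06 | 0 0 0 0 0.075 | 0 0 0 0 0.085 | 0 0 0 0 0.085 | 0 0 0 0 0.085'
python3 look.py 4
```

```text
time: 17.67
ee_pos: [0.6051, -0.1686, 0.2299]
tcp_rot: [-180.0, 0.0, 166.9]
wrist_force: [0.0, 0.1, -1.9]
opening: 0.0174
grasp_force: 59.6
time: 18.08
ee_pos: [0.6051, -0.1686, 0.23]
tcp_rot: [180.0, 0.0, 166.9]
wrist_force: [-0.2, 0.4, 0.7]
opening: 0.0494
grasp_force: 0.0
time: 18.5
ee_pos: [0.605, -0.1686, 0.2297]
tcp_rot: [180.0, -0.0, 166.9]
wrist_force: [-0.2, 0.3, -0.5]
opening: 0.0852
grasp_force: 0.0
18.5 [ 0.60501196 -0.16861725  0.22974734] [ 1.79998084e+02 -3.66104775e-03  1.66887846e+02] [-0.1816657   0.29363259 -0.47047651]
origins [313 120] [288 174]
```

Free. Rise clear, wait for things to settle, and look.

```bash
python3 drive.py '0 0 -0.015 0 0.085 | 0 0 -0.045 0 0.085 | 0 0 -0.08 0 0.085 | 0 0 -0.11 0 0.085 | 0 0 -0.12 0 0.085'; python3 drive.py '0 0 0 0 0.085 | 0 0 0 0 0.085 | 0 0 0 0 0.085 | 0 0 0 0 0.085 | 0 0 0 0 0.085'
python3 - <<'E'
from workcell import bot
import cv2
s=bot.camera('side')
cv2.imwrite('pics/c5.png',cv2.resize(s[170:320,260:410],None,fx=4,fy=4,interpolation=cv2.INTER_CUBIC))
E
```

```text
time: 19.02
ee_pos: [0.6049, -0.1686, 0.3547]
tcp_rot: [-180.0, 0.3, 166.9]
wrist_force: [0.4, 0.1, 0.3]
opening: 0.0847
grasp_force: 0.0
time: 19.43
ee_pos: [0.6048, -0.1686, 0.3485]
tcp_rot: [180.0, -0.1, 166.9]
wrist_force: [-0.2, 0.2, -0.9]
opening: 0.085
grasp_force: 0.0
```

View pics/c5.png

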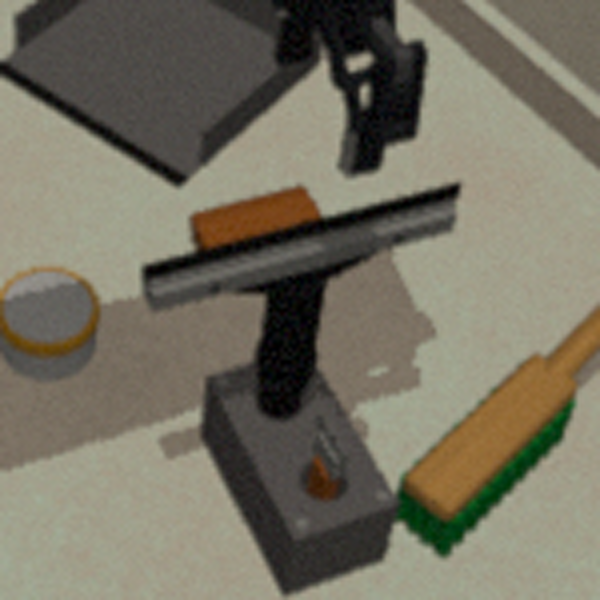

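The squeegee stands upright in its pocket, with the head on the handle and the channel at about (300,245). The gripper is well clear, so I hand in.

```bash
python3 -c "
from workcell import bot
print(bot.job_done())"
```

```text
the job is handed in; nothing more can be done
None
```

The head clicked onto its handle (hard stop felt, highest push read about 12 N), the handle came up with it in a 20 mm lift, and the squeegee was stood back in its pocket, released and handed in at about 19.5 s; no verdict was returned.

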